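Open the dial padlock on the source chest and hold it up

ROBOT

A 7-joint arm with a two-finger parallel gripper is mounted at the origin on the work surface. World frame = base frame: x ahead of the robot, y to its left, z up, the work surface at z = 0. Lengths are in mm, angles in rad, forces in N, time in s.
With the tool pointing down it reaches from about 425 to 1025 mm from the base axis. Payload 9.4 kg.
Tool frame: the origin (TCP) lies on the mounting face of the last link; the fingertips stand 186 mm ahead of it and the grasp point (between the pads) lies 167 mm ahead of it (bot.grip_depth is the distance from the TCP to the grasp point, in mm); z points along the fingers, x is the direction in which the jaws open and shut, and the axes are right-handed (so a half turn about z gives the same grasp; the last joint's range is limited). The gripper opens to 93 mm and grips with 3 to 60 N. Pads are 15 mm wide; open, the fingers measure 128 mm over their backs; the gripper's body (75 mm by 188 mm) begins 65 mm behind the grasp point.
Start: joints at [-1.403, 0.599, -0.003, 1.599, 0.002, 0.943, -0.08], TCP at [175.709, 703.385, 404.718] pointing down, gripper open.
Joint ranges: [-2.57, 2.57], [-0.35, 1.97], [-1.29, 1.29], [0.11, 2.56], [-1.05, 4.19], [0.11, 1.86], [-2.63, 2.63]. Speed limits (rad/s): [2.22, 2.22, 3.01, 3.01, 3.14, 3.14, 3.14].

INTERFACE

Orientations are given as a unit quaternion [w, x, y, z].
In Python, from bench import bot, hand, capture, close_job, spotter gives the robot as it stands. The module is installed in compiled form; this text tells all that it offers. Calls block until the motion is done:
- bot.goto(position, orientation): joint-space move of the TCP to a pose.
- bot.line_to(position, rot=None, velocity=150, until_force=None): straight line of the TCP; rot=None keeps the orientation; velocity is the mean speed in mm/s. With until_force (N) it stops when the force on the tool has changed by that much, and returns True; else False.
- bot.move_j(angles): joint-space move.
- hand.command_gripper(opening): finger opening in mm; the grip force is fixed at half the most; returns when the fingers have stopped.
- bot.hold(seconds).
- bot.ik(position, orientation): joint angles nearest the present ones, or None.
- capture(name): name is "scene" or "top"; returns a dict with "frame" (384x512x3 uint8, red, green, blue), "fovy" (degrees; the focal length in pixels is half the picture's height over the tangent of half this angle, whatever the lens; pixels are square), "cx", "cy" (the principal point, pixels), "distortion" ([k1, k2, p1, p2, k3] as OpenCV has them; the pictures are not rectified), "world_to_cam" (4x4, takes a point from world to camera coordinates). Camera axes: x right, y down, z forward; pixel columns grow to the right and rows downward; lengths in mm; the calibration is good to about 2 mm. A picture is of the moment at which its call begins. There is no depth.
A pose or a line that the arm cannot do raises bot.PlanningError and nothing moves.
- close_job(): hands the job in, once; it reports no verdict.
Trained networks look in a picture, given as the dict that the camera call returned (one of the last four; its "shot" number tells which), for a name from the list of things; names that differ only in an ending like _2 or _b are one class to them, and where a whole thing is asked for, a point or a joint stands for the part that bears it (a point fixed in the world has none). Each returns a list of dicts, best first, with "p" (0 to 1); they miss things now and then, are a little off and sometimes report something else, mostly with a low value. They report only what shows in the picture. A call takes as long as a camera call. They do not tell look-alikes from the thing itself.
- spotter.look_for(picture, query): "extent" ([centre column, centre row, width, height] in pixels, round what is visible of it).
- spotter.pinpoint(picture, query): "uv" ([column, row] in pixels: a listed point, or the origin of a listed thing).
Readings, each from a call of its own:
- bot.get_t(): time.
- bot.get_joint_pos(): joint angles.
- bot.get_qvel(): joint speeds.
- bot.get_effort(): joint torques, N m.
- bot.get_eef_pos(): TCP position.
- bot.get_eef_rot(): TCP orientation.
- bot.get_wrist_force(): force on the tool from outside, world axes, zero at the start.
- bot.get_torque(): the same for the moment, N m.
- bot.get_grip_width(): finger opening in mm.
Only numpy, scipy, OpenCV 4.12 (cv2) and the standard library are available. Lean on these libraries where they do the work, as an engineer would, in place of code of your own. Each camera call takes 0.05 s, during which the arm holds its last target.

TASK

The shielded chest on the lab bench is locked by a dial combination padlock lying in its hasp: turn the dial clockwise until its pointer clicks in at the second click past the index mark, then turn it back anticlockwise two clicks to the index mark. Pull the lock back so that its shackle is drawn fully open, work the open shackle out of the staple and lift the lock off the chest. Finish while holding the opened lock up in the gripper, dial upwards and still, about ten centimetres or more above the hasp; leave the things standing around as they are.

Things in the scene. Friction and masses are not known exactly. Their poses are not given: they have to be found in the camera images.
- chest: fixed grey steel chest, 240 (x) x 320 (y) x 110 mm; origin under its centre, z up, x to its rear. Front half of the top is a sliding lid, rear half a fixed deck. A flat hasp leaf (62 mm wide, top face 113 mm above the bench) carries the padlock between two upright 3 mm flanges, 10 mm high, 50 mm long in x, at y = +-31: the lock can slide along x and lift out, not turn (1.5 mm play each side)
- staple (a point): foot of the inner leg of the chest's steel staple, on the hasp's middle line, 113 mm above the bench. The staple is an upright U of 5 mm round bar standing across the hasp: one leg here, the other 26 mm to the chest's +y, its top 26 mm above this point; its eye looks along the chest's x
- lock: loose steel padlock lying flat, dial up, about 0.38 kg. Case 60 (x) x 56 (y) x 28 mm; origin at the centre of the case's underside, z up along the dial's axis, x towards the shackle and the staple. 12 white ticks 30 degrees apart surround the dial on the case; the broadest, at +x, is the index. The dial clicks at every tick
- dial (a joint): dial angle, rad: 0 with the pointer at the index, growing clockwise seen from above, 0.524 a click; endless. Starts between -2.2 and -0.9. Each click takes about 0.1 N m; let go, it settles at the nearest click. To open: clockwise to +1.047 (this sets a wheel inside), then back to 0, each within 0.15. If +1.047 is overshot by more, go back to -2.09 and begin again
- knob (a point): centre of the black fluted dial knob: 36 mm across, 17 mm high, from 31 to 48 mm above the case's underside, this point on its axis at 40 mm. White pointer line from its centre to the edge of its 43 mm skirt, which lies under the knob, flat on the case. Gripped here, the knob also pulls, pushes and lifts the lock
- shackle (a joint): how far the shackle is drawn out of the case along the lock's +x, m: 0 shut, 0.020 fully open. Barred after 2 mm of play until the dial has been set; then slides with about 2 N of friction and stays where it is left. Drawn by pulling the case to the lock's -x: the bow catches the staple's inner leg after 1 to 3 mm, so about 22 mm of pull in all
- shackle_bow (a point): middle of the shackle's bow, in the bar. The shackle is an 8 mm round U in a level plane 14 mm above the case's underside, legs at the lock's y = +16 and -16; it does not swivel. The -16 leg never leaves the case. The +16 leg (toe) is the short one: it passes through the staple's eye, and its end comes out of the case when the shackle is drawn
- toe_gap (a point): middle of the gap that opens between the toe's end and the case: 36.5 mm from the lock's origin along its x, 14 mm above the underside. With the shackle fully drawn the gap is 13 mm wide along x. Slide the lock towards its +x until this point lies over point staple in plan (about 37 mm from the pulled position): the staple then stands in the gap and the lock lifts straight up and off
- pointer (a point): tip of the dial's pointer on its skirt, 20 mm from the dial's axis, 30 mm above the case's underside
- second_click (a point): point of the case under which the pointer's tip stands at the second click past the index (60 degrees clockwise of the index, 20 mm from the dial's axis, 30 mm above the underside)
- bottle: bystander standing on the chest's deck: small glass bottle, 34 mm across, 68 mm high; origin at the centre of its foot
- dish: bystander lying on the chest's lid: closed petri dish, 62 mm across, 14 mm high; origin under its centre
- tube_rack: bystander on the bench: rack of small tubes, 90 x 190 x 41 mm; origin under its centre
- tip_box: bystander on the bench: pipette tip box with raised lid, 85 x 125 mm, 132 mm high; origin under its centre
- timer: bystander on the bench: white bench timer, 50 x 72 x 45 mm; origin under its centre
- pipette: bystander on the bench: lying pipette, 230 mm long, 36 mm wide; origin under its middle
- jar: bystander on the bench: amber jar, 60 mm across, 96 mm high; origin under its centre
There are look-alikes about, which are no part of the job. What is shaped like the lock but green is not meant.

How it is judged:
By the outcome, as a careful person would: the job done as asked, in the order asked, and still so for the second after the job is handed in, while the arm keeps its last pose, push and grip.
It also fails if it takes over 56 s, if anything falls off the work surface, if the arm or the gripper's body presses on something with over 40 N, if the wrist force passes 120 N, or if a joint passes its speed limit or range.

## Working session

There is one attempt and no reset: what is moved stays moved. The work goes in short steps, each a Python script; the robot and the scene stay as the last script left them, time stands still between calls to the robot, and variables do not carry over. Pictures are saved under pics/ and viewed, and the job is handed in when it is done.

```bash
ls; mkdir -p pics
cat > h.py <<'E'
from bench import bot, hand, capture, close_job, spotter
import numpy as np, cv2
def K(c):
    h=c["frame"].shape[0]; f=h/2/np.tan(np.radians(c["fovy"])/2)
    return np.array([[f,0,c["cx"]],[0,f,c["cy"]],[0,0,1.]])
def proj(c,P):
    M=np.array(c["world_to_cam"]); P=np.atleast_2d(np.array(P,float))
    r,_=cv2.Rodrigues(M[:3,:3]); 
    return cv2.projectPoints(P.reshape(-1,1,3),r,M[:3,3],K(c),np.array(c["distortion"],float))[0].reshape(-1,2)
def ray(c,uv):
    M=np.array(c["world_to_cam"]); 
    x=cv2.undistortPoints(np.array(uv,float).reshape(1,1,2),K(c),np.array(c["distortion"],float)).ravel()
    d=M[:3,:3].T@np.array([x[0],x[1],1]); o=-M[:3,:3].T@M[:3,3]
    return o,d/np.linalg.norm(d)
def atz(c,uv,z):
    o,d=ray(c,uv); return o+d*(z-o[2])/d[2]
def tri(a,ua,b,ub):
    o1,d1=ray(a,ua);o2,d2=ray(b,ub)
    s=np.linalg.lstsq(np.c_[d1,-d2],o2-o1,rcond=None)[0]
    p,q=o1+s[0]*d1,o2+s[1]*d2
    return (p+q)/2,np.linalg.norm(p-q)
def save(im,n,crop=None,k=1):
    if crop: im=im[crop[1]:crop[3],crop[0]:crop[2]]
    im=cv2.resize(im,None,fx=k,fy=k,interpolation=cv2.INTER_CUBIC)
    cv2.imwrite("pics/"+n,cv2.cvtColor(im,cv2.COLOR_RGB2BGR))
E
python3 - <<'E'
from h import *
for n in("scene","top"):
    c=capture(n); save(c["frame"],n+"0.png",k=1.5)
    M=np.array(c["world_to_cam"]);print(n,-M[:3,:3].T@M[:3,3],c["fovy"])
    for q in("chest","lock","knob","staple","pointer","shackle_bow","toe_gap","second_click","bottle","dish","tube_rack","tip_box","timer","pipette","jar"):
        print(q,[(np.round(r["uv"],1).tolist(),round(r["p"],2)) for r in spotter.pinpoint(c,q)][:3])
E
```

```text
pics
scene [1435.73715063 -184.21076915  706.01439259] 56.33902718838677
chest [([251.1, 224.5], 0.79)]
lock [([254.5, 192.2], 0.75), ([340.6, 212.7], 0.66), ([149.8, 225.3], 0.64)]
knob [([256.5, 182.6], 0.75), ([152.3, 215.2], 0.66), ([343.0, 199.4], 0.62)]
staple [([251.4, 201.3], 0.72), ([98.7, 219.0], 0.39)]
pointer [([260.2, 182.3], 0.63), ([345.6, 209.1], 0.44), ([152.9, 215.4], 0.42)]
shackle_bow [([349.4, 220.6], 0.43), ([247.9, 198.7], 0.42), ([161.6, 212.7], 0.36)]
toe_gap [([249.7, 196.3], 0.81), ([254.9, 180.3], 0.19)]
second_click [([339.9, 207.1], 0.94), ([243.4, 185.3], 0.63), ([156.8, 221.3], 0.6)]
bottle [([207.7, 203.6], 0.82)]
dish [([287.7, 183.0], 0.58)]
tube_rack [([408.8, 213.7], 0.9), ([252.5, 192.8], 0.36)]
tip_box [([355.7, 179.1], 0.85), ([95.4, 219.0], 0.66), ([250.7, 224.4], 0.54)]
timer [([101.5, 245.0], 0.71), ([248.6, 198.3], 0.34)]
pipette [([95.5, 219.3], 0.84)]
jar [([123.2, 265.0], 0.56), ([247.3, 198.1], 0.27)]
top [ 399.71247009   14.69066061 1392.64978237] 48.39146755728136
chest [([270.7, 188.3], 0.73)]
lock [([177.4, 186.7], 0.83), ([268.5, 188.3], 0.69), ([368.5, 209.0], 0.58)]
knob [([171.7, 185.1], 0.95), ([370.7, 210.0], 0.94), ([271.0, 184.9], 0.83)]
staple []
pointer [([175.2, 183.8], 0.71), ([261.8, 186.5], 0.7), ([366.2, 215.2], 0.43)]
shackle_bow [([173.6, 171.6], 0.63), ([277.5, 172.1], 0.47), ([315.3, 179.6], 0.27)]
toe_gap [([359.1, 222.6], 0.84), ([277.8, 180.4], 0.71), ([172.3, 177.4], 0.66)]
second_click [([276.7, 188.8], 0.9), ([177.4, 184.5], 0.63), ([361.4, 206.8], 0.62)]
bottle [([317.9, 179.9], 0.59)]
dish [([227.7, 189.8], 0.6)]
tube_rack [([115.6, 169.5], 0.59), ([227.6, 191.4], 0.15)]
tip_box [([132.7, 243.1], 0.67), ([318.1, 180.4], 0.42)]
timer [([414.1, 193.2], 0.8), ([271.0, 189.4], 0.26)]
pipette [([418.6, 235.0], 0.74), ([269.8, 188.4], 0.21)]
jar [([384.0, 152.4], 0.83)]
```

View pics/scene0.png

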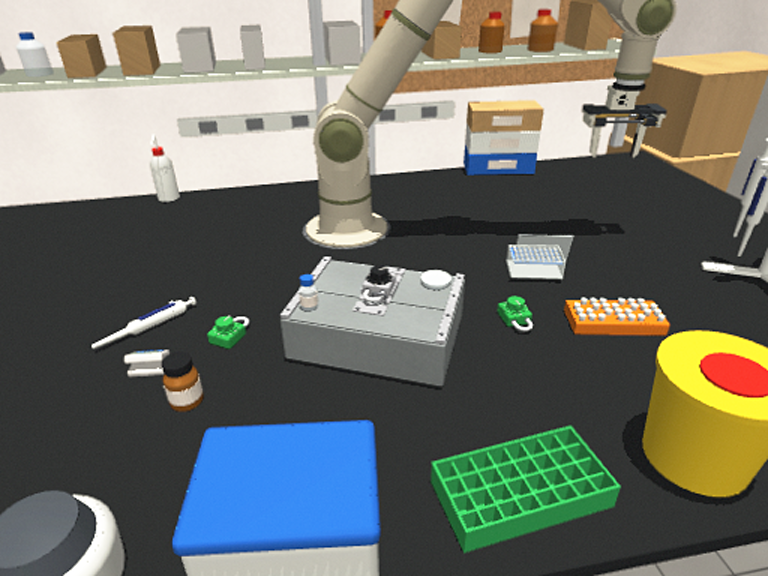

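View pics/top0.png

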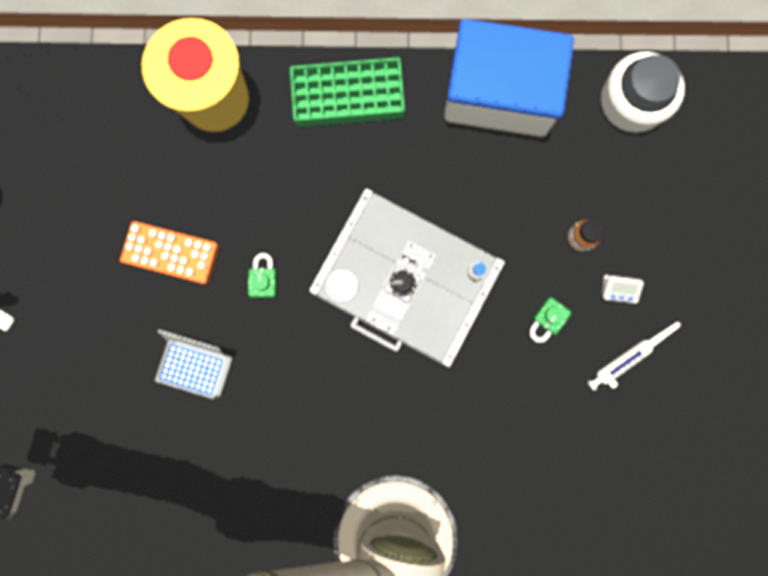

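Run:
```python
from h import *
s=capture("scene");t=capture("top")
save(t["frame"],"tz.png",(200,110,350,260),5); save(s["frame"],"sz.png",(190,140,310,240),6)
print("t",bot.get_t())
print("knob",tri(s,[256.5,182.6],t,[271,184.9]))
print("lock",tri(s,[254.5,192.2],t,[268.5,188.3]))
print("bow",tri(s,[247.9,198.7],t,[277.5,172.1]))
print("chest",tri(s,[251.1,224.5],t,[270.7,188.3]))
print("bottle",tri(s,[207.7,203.6],t,[317.9,179.9]))
print("dish",tri(s,[287.7,183],t,[227.7,189.8]))
print("toe",tri(s,[249.7,196.3],t,[277.8,180.4]))
print("staple",atz(s,[251.4,201.3],113))
print(bot.get_eef_rot())
```

```text
t 1.7
knob (array([536.86223854,  -5.73477137, 154.70552742]), np.float64(18.66054820483413))
lock (array([529.49466067,  -4.86553718, 116.0409351 ]), np.float64(7.27680431615617))
bow (array([577.09207266, -32.54857908, 127.11775296]), np.float64(3.7441525660127564))
chest (array([540.58622007, -16.71399386,   2.28249474]), np.float64(1.975918476466783))
bottle (array([ 557.33814993, -151.90047561,  114.65570002]), np.float64(9.533955541960598))
dish (array([520.14640321, 109.77816154, 128.45927454]), np.float64(6.656815091167982))
toe (array([554.05699281, -28.51542763, 120.19455619]), np.float64(14.992251519081982))
staple [572.42914589 -19.4929113  113.        ]
[1.82695683e-05 7.88141438e-01 6.15494170e-01 1.26476935e-05]
```

View zooms.

The scene view shows the chest near (250,215) px with the dark padlock and knob at (256,183). Two green look-alikes stand at its left and right. The top view shows the chest at (270,188), the knob at (269,188), the dish at (228,190) and the bottle at (319,180).

View pics/tz.png

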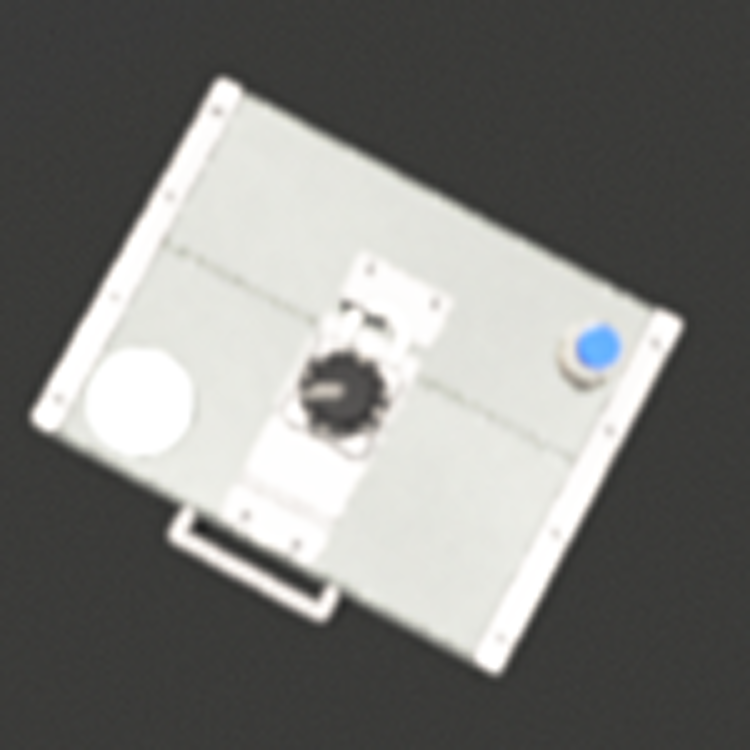

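View pics/sz.png

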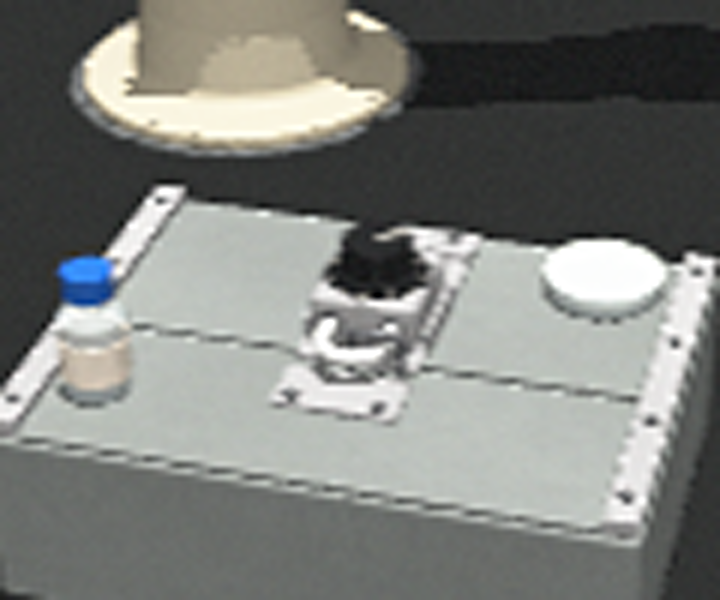

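Run:
```python
from h import *
t=capture("top");s=capture("scene")
z=np.array([[225,78],[683,320],[493,670],[33,422]])/5+[200,110]-0.4
P=np.array([atz(t,u,112) for u in z]);print(P.round(1))
print("len",[np.linalg.norm(P[i]-P[(i+1)%4]).round(1) for i in range(4)])
v=(P[0]+P[1]-P[2]-P[3]);w=(P[0]+P[3]-P[1]-P[2])
print("yaw",np.arctan2(v[1],v[0]),np.arctan2(-w[0],w[1]),"ctr",P.mean(0))
yaw=np.arctan2(v[1]+w[1]*0,v[0])
yaw=(np.arctan2(v[1],v[0])+np.arctan2(-w[0],w[1]))/2
for k in [(345,393)]:
    print("knob top at161",atz(t,np.array(k)/5+[200,110]-.4,161))
print("knob scene",atz(s,np.array([378,240])/6+[190,140]-.4,161))
# scene corners of chest top
c0=P.mean(0);c,sn=np.cos(yaw),np.sin(yaw)
R=np.array([[c,-sn,0],[sn,c,0],[0,0,1]])
im=s["frame"].copy()
for pp in ([120,160],[120,-160],[-120,-160],[-120,160]):
    print(pp, ((proj(s,c0*[1,1,0]+R@np.array(pp+[112.]))[0]-[190,140]+.4)*6).round())
K0=atz(t,np.array((345,393))/5+[200,110]-.4,161)
for n,p in (("pointer30",None),):
    tip=atz(t,np.array([305,397])/5+[200,110]-.4,160)
    d=R.T@(tip-K0);print("ptr angle cw",-np.arctan2(d[1],d[0]),np.linalg.norm(d[:2]))
d=R.T@(K0-c0);print("knob rel chest",d)
st=R.T@(np.array([572.4,-19.5,113])-c0);print("staple rel",st)
```

```text
[[ 721.9   67.5  112. ]
 [ 577.2 -212.1  112. ]
 [ 365.6  -99.1  112. ]
 [ 508.8  178.7  112. ]]
len [np.float64(314.8), np.float64(239.9), np.float64(312.5), np.float64(240.4)]
yaw -0.48573438725396295 -0.4766588857573129 ctr [543.39757509 -16.27018372 112.        ]
knob top at161 [524.5289309   -7.90363861 161.        ]
knob scene [529.4472308   -6.48826906 161.        ]
[120, 160] [638. 535.]
[120, -160] [-27. 425.]
[-120, -160] [155. 188.]
[-120, 160] [719. 263.]
ptr angle cw -2.164830896075283 23.27828269319812
knob rel chest [-20.59832702  -1.31671357  49.        ]
staple rel [27.20384801 10.56044589  1.        ]
```

```bash
cat > fit.py <<'E'
from h import *
from scipy.optimize import minimize
S=8
def fitknob(c,box,x0,zb=113.,half=25):
    x,y,X,Y=box
    g=cv2.cvtColor(c["frame"],cv2.COLOR_RGB2GRAY)[y:Y,x:X].astype(float)
    rel=g/255.
    def model(p):
        m=np.zeros(((Y-y)*S,(X-x)*S),np.uint8)
        a=np.linspace(0,2*np.pi,40,endpoint=False)
        for (r1,z1,r2,z2) in((18,144,18,161),(21.5,141.5,21.5,143.5)):
            pts=[[p[0]+r*np.cos(b),p[1]+r*np.sin(b),z+zb-113] for r,z in((r1,z1),(r2,z2)) for b in a]
            uv=(proj(c,pts)-[x,y]+.5)*S
            cv2.fillConvexPoly(m,cv2.convexHull(uv.astype(np.float32)).astype(int),1)
        m=cv2.resize(m.astype(np.float32),(X-x,Y-y),interpolation=cv2.INTER_AREA)
        return cv2.GaussianBlur(m,(0,0),.7)
    def cost(p):
        m=model(p)
        A=np.c_[m.ravel(),np.ones(m.size)]
        s,r,_,_=np.linalg.lstsq(A,rel.ravel(),rcond=None)
        return float(np.sum((A@s-rel.ravel())**2))
    r=minimize(cost,x0,method="Nelder-Mead",options=dict(initial_simplex=[[x0[0]-4,x0[1]-4],[x0[0]+5,x0[1]],[x0[0],x0[1]+5]],xatol=.05))
    return r.x,r.fun
E
python3 - <<'E'
from fit import *
t=capture("top");s=capture("scene")
ut=proj(t,[527,-7,152])[0].astype(int);us=proj(s,[527,-7,152])[0].astype(int)
for c,u,h,n in((t,ut,13,"kt"),(s,us,11,"ks")):
    b=(u[0]-h,u[1]-h,u[0]+h,u[1]+h)
    r=[fitknob(c,b,x0) for x0 in ([527,-7],[532,-3],[524,-9])]
    print(n,[(q[0].round(1),round(q[1],2)) for q in r])
    im=c["frame"].copy();save(im,n+".png",(u[0]-22,u[1]-22,u[0]+22,u[1]+22),12)
    print(n,"offset",u-22, proj(c,[*r[0][0],152]).round(1))
E
```

```text
kt [(array([526.1,  -7.4]), np.float64(11.3)), (array([525.7,  -7.4]), np.float64(11.33)), (array([526.1,  -7.4]), np.float64(11.31))]
kt offset [246 165] [[268.4 188. ]]
ks [(array([528.5,  -7. ]), np.float64(29.26)), (array([528.3,  -7. ]), np.float64(29.27)), (array([528.7,  -7.1]), np.float64(29.26))]
ks offset [230 159] [[252.4 182. ]]
```

```bash
python3 -c "
import cv2,numpy as np
cv2.imwrite('pics/kk.png',cv2.resize(np.hstack([cv2.imread('pics/kt.png'),cv2.imread('pics/ks.png')]),None,fx=.75,fy=.75))"
```

```text
(no output)
```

View pics/kk.png

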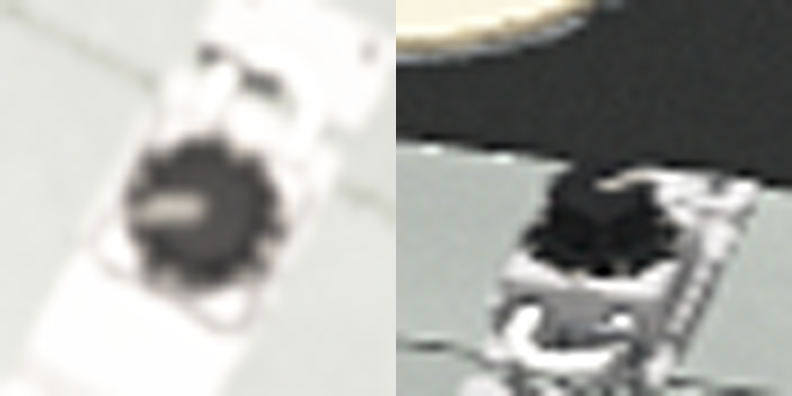

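```bash
cat >> h.py <<'E'
from scipy.spatial.transform import Rotation as Rn
YAW=-0.481
def quat(phi,yaw=YAW):
    # jaw x axis pointing at angle phi clockwise (seen from above) from lock +x, tool z down
    a=yaw-phi
    X=np.array([np.cos(a),np.sin(a),0]);Z=np.array([0,0,-1.]);Y=np.cross(Z,X)
    q=Rn.from_matrix(np.c_[X,Y,Z]).as_quat(); return [q[3],q[0],q[1],q[2]]
EX=np.array([np.cos(YAW),np.sin(YAW),0]);EY=np.array([-np.sin(YAW),np.cos(YAW),0])
E
python3 - <<'E'
from h import *
for phi in (-2.094,1.047,1.047+np.pi):
    for d in(0,3.142):
        j=bot.ik([527,-7.3,400],quat(phi+d)); print(phi,d,None if j is None else np.round(j,3))
print(bot.get_t())
E
```

```text
-2.094 0 [-0.19   0.371  0.129  2.062 -0.071  0.713  1.597]
-2.094 3.142 [-0.687  0.49   0.866  2.089 -0.528  0.792 -1.023]
1.047 0 [-0.686  0.49   0.866  2.089 -0.528  0.792 -1.023]
1.047 3.142 [-0.189  0.371  0.129  2.062 -0.071  0.713  1.597]
4.188592653589793 0 [-0.189  0.371  0.128  2.062 -0.071  0.713  1.598]
4.188592653589793 3.142 [-0.686  0.49   0.866  2.089 -0.528  0.792 -1.023]
1.9
```

Run:
```python
from h import *
P=np.array([527,-7.3,0]);q=quat(-2.094)
bot.goto((P+[0,0,400]).tolist(),q);print(bot.get_t(),np.round(bot.get_joint_pos(),3),np.round(bot.get_eef_pos(),1))
t=capture("top");save(t["frame"],"a1.png",(200,110,350,260),5)
s=capture("scene");save(s["frame"],"a1s.png",(170,80,330,240),4)
hand.command_gripper(60)
print(bot.line_to((P+[0,0,332.5]).tolist(),velocity=80,until_force=8));
print(bot.get_t(),np.round(bot.get_eef_pos(),1),np.round(bot.get_wrist_force(),1))
s=capture("scene");save(s["frame"],"a2s.png",(190,100,310,220),6)
```

```text
4.6917 [-0.19   0.371  0.128  2.061 -0.071  0.713  1.597] [527.2  -6.5 400. ]
False
6.5167 [527.2  -7.4 332.8] [-0.3 -0.8 -0.8]
```

View pics/a2s.png

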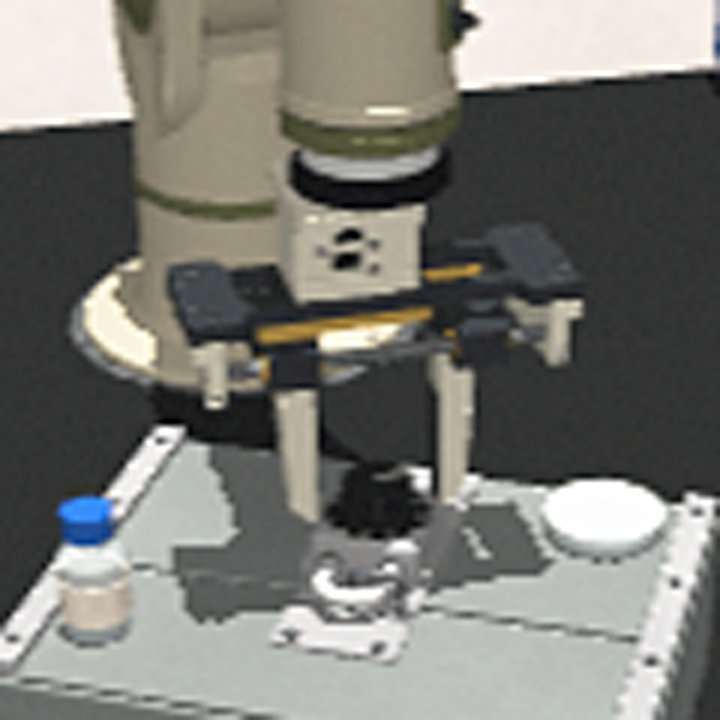

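Image: the two fingers stand on either side of the black knob at (375,500) in the zoom, roughly symmetric, and nothing is touched.

Run:
```python
from h import *
hand.command_gripper(0)
print(bot.get_t(),bot.get_grip_width(),np.round(bot.get_wrist_force(),1),np.round(bot.get_torque(),2),np.round(bot.get_eef_pos(),1))
j=np.array(bot.get_joint_pos())
for k in range(1,4):
    bot.move_j((j-[0,0,0,0,0,0,np.pi/6*k]).tolist())
    print(k,round(bot.get_t(),2),round(bot.get_grip_width(),2),np.round(bot.get_wrist_force(),1),np.round(bot.get_torque(),2),np.round(bot.get_eef_pos(),1))
np.save("j0.npy",j)
```

```text
7.0917 35.28829026791284 [-0.6  1.   3.6] [0.38 0.16 0.04] [527.   -7.1 332.7]
1 7.66 34.85 [ 0.2 -0.2  0.4] [-0.01 -0.32 -0.03] [527.2  -7.3 332.7]
2 8.22 35.45 [ 0.6 -2.1  0.2] [-0.41 -0.2  -0.04] [527.   -7.4 332.7]
3 8.79 35.29 [-0.1 -1.6  3.2] [-0.6   0.22 -0.1 ] [526.8  -7.3 332.7]
```

Run:
```python
from h import *
j=np.load("j0.npy")
for k in (4,5,6):
    bot.move_j((j-[0,0,0,0,0,0,np.pi/6*k]).tolist())
    print(k,round(bot.get_t(),2),round(bot.get_grip_width(),2),np.round(bot.get_wrist_force(),1),np.round(bot.get_torque(),2),np.round(bot.get_joint_pos()[6]-j[6],3))
s=capture("scene");save(s["frame"],"b1s.png",(215,150,295,210),9)
t=capture("top");save(t["frame"],"b1t.png",(220,140,320,240),6)
for n,c in(("s",s),("t",t)):
  print(n,[(np.round(r["uv"],1),round(r["p"],2)) for q in("pointer","knob") for r in spotter.pinpoint(c,q)])
hand.command_gripper(60)
s=capture("scene");save(s["frame"],"b2s.png",(215,150,295,210),9)
print(bot.get_t())
```

```text
4 9.36 35.59 [-3.8 -1.4  5.9] [-0.59  1.01 -0.01] -2.089
5 9.93 35.38 [-4.6 -2.4  6.6] [-0.38  1.14 -0.11] -2.613
6 10.49 35.67 [-5.3  0.1  6.7] [ 0.01  1.36 -0.06] -3.137
s [(array([153.1, 217.8]), 0.66), (array([348.1, 208.4]), 0.57), (array([245.5, 184. ]), 0.53), (array([254.4, 182.1]), 0.84), (array([343.8, 201.9]), 0.65), (array([152.6, 213.4]), 0.65)]
t [(array([174.2, 184.1]), 0.51), (array([368.2, 214. ]), 0.43), (array([172.9, 185.8]), 0.98), (array([369.5, 211. ]), 0.92)]
11.4667
```

View pics/b2s.png

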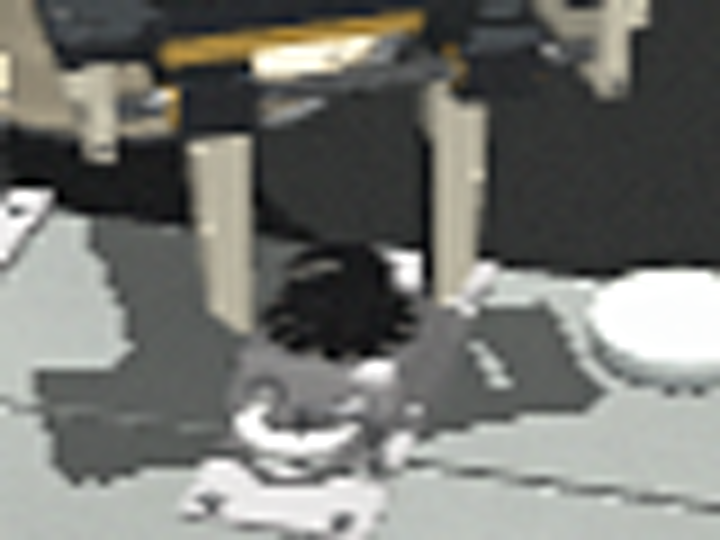

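View pics/b1t.png

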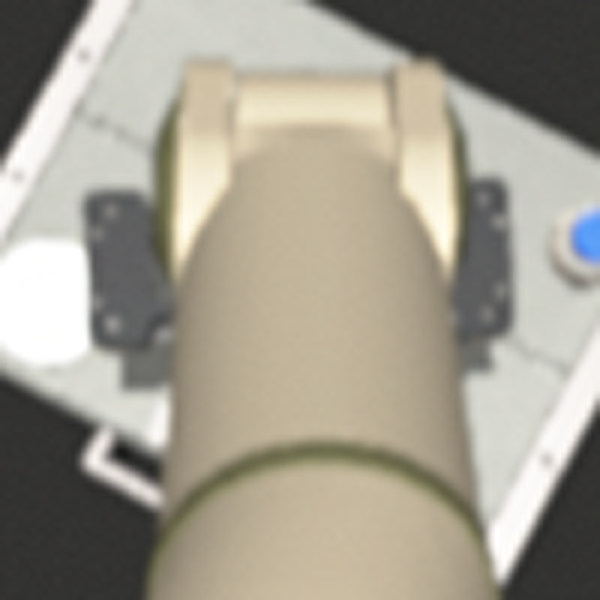

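Run:
```python
from h import *
s=capture("scene")
im=cv2.resize(s["frame"][150:210,215:295],None,fx=9,fy=9,interpolation=cv2.INTER_CUBIC)
for k in range(-1,5):
    th=k*np.pi/6; a=YAW-th; d=np.array([np.cos(a),np.sin(a),0])
    pr=((proj(s,[np.array([527,-7.3,161])+r*d for r in (0,9,18)])-[215,150]+.5)*9).round()
    print(k,pr.tolist())
g=cv2.cvtColor(s["frame"],cv2.COLOR_RGB2GRAY)[174:188,242:262]
print(g)
c=capture("scene");
save(c["frame"],"b3.png",(240,170,270,192),24)
```

```text
-1 [[339.0, 268.0], [346.0, 281.0], [352.0, 294.0]]
0 [[339.0, 268.0], [331.0, 281.0], [324.0, 294.0]]
1 [[339.0, 268.0], [319.0, 277.0], [300.0, 287.0]]
2 [[339.0, 268.0], [313.0, 271.0], [286.0, 275.0]]
3 [[339.0, 268.0], [313.0, 264.0], [287.0, 261.0]]
4 [[339.0, 268.0], [320.0, 258.0], [302.0, 248.0]]
[[145  48  24  24  29  43  53  53  54  51  52  49  53  52  51  50  50  50
   52  43]
 [144  45  21  26  21  21  29  42  50  50  51  52  52  52  51  50  51  52
   51  41]
 [147  77  66  50  43  33  21  27  42  51  54  53  51  51  50  49  47  47
   48  37]
 [147  84  92  94  96  98  83  54  39  26  24  26  32  27  69  98  98  72
   38  32]
 [147  86  94  95  97  78  32  26  19  24  24  20  27  24  26  97 203 246
  245 190]
 [146  84  92  95  76  50  55  79 101 105  83  28  24  28  21  25  94 199
  244 192]
 [157 105  90  95  80  82  90  68  55  34  30  26  25  26  25  16  97 225
  255 197]
 [156 107  88  95  74  27  27  26  22  25  24  27  26  28  28  24  79 171
  224 176]
 [158 106  93  83  49  29  26  27  30  28  30  24  28  30  25  23  41  80
  117 112]
 [152  99  88  74  48  29  27  26  32  33  27  24  34  27  27  23  21  23
   52  99]
 [150  93  59  25  22  25  30  32  33  29  24  25  31  29  24  26  25  22
   69  99]
 [152  89  44  41  62  51  26  29  30  26  31  34  31  28  24  26  26  20
   23  71]
 [157 104  84  48  22  26  40  45  28  21  24  24  30  29  27  22  23  73
   82  95]
 [103 114  95  32  40  48  22  27  25  27  28  28  30  25  27  21  20  21
   50  93]]
```

View pics/b3.png

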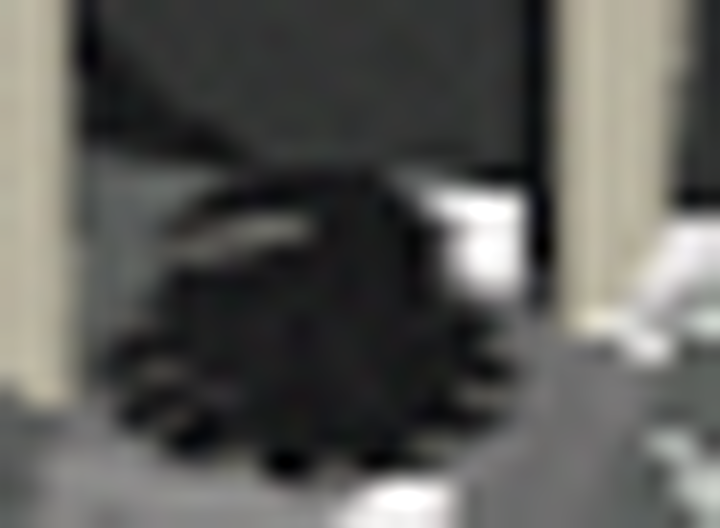

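The pointer lies left with a slight downward slope in the scene crop, (251,179) to (246,180) px. That matches the second click past the index, not the first or third. Next I turn back.

Run:
```python
from h import *
j=np.load("j0.npy")
hand.command_gripper(0)
print(bot.get_grip_width(),np.round(bot.get_wrist_force(),1))
for k in (5,4):
    bot.move_j((j-[0,0,0,0,0,0,np.pi/6*k]).tolist())
    print(k,round(bot.get_t(),2),round(bot.get_grip_width(),2),np.round(bot.get_wrist_force(),1),np.round(bot.get_torque(),2),np.round(bot.get_joint_pos()[6]-j[6],3))
hand.command_gripper(60)
s=capture("scene");save(s["frame"],"c1.png",(235,165,275,195),18)
print([((proj(s,[527+r*np.cos(YAW-k*np.pi/6),-7.3+r*np.sin(YAW-k*np.pi/6),161])[0]-[235,165]+.5)*18).round() for k in(-1,0,1) for r in (0,18)])
print(bot.get_t(),np.round(bot.get_eef_pos(),1),np.array(bot.get_eef_rot()).round(3),np.round(quat(0),3))
```

```text
35.17759678881159 [-0.4  1.7  0.9]
5 12.66 35.33 [ 1.2  0.1 -1.3] [ 0.08 -0.16  0.04] -2.621
4 13.22 35.56 [1.  1.9 0.4] [ 0.16 -0.21  0.  ] -2.099
[array([318., 265.]), array([344., 319.]), array([318., 265.]), array([288., 319.]), array([318., 265.]), array([239., 304.])]
13.9 [527.   -7.1 332.7] [-0.     0.971 -0.238  0.   ] [-0.     0.971 -0.238  0.   ]
```

View pics/c1.png

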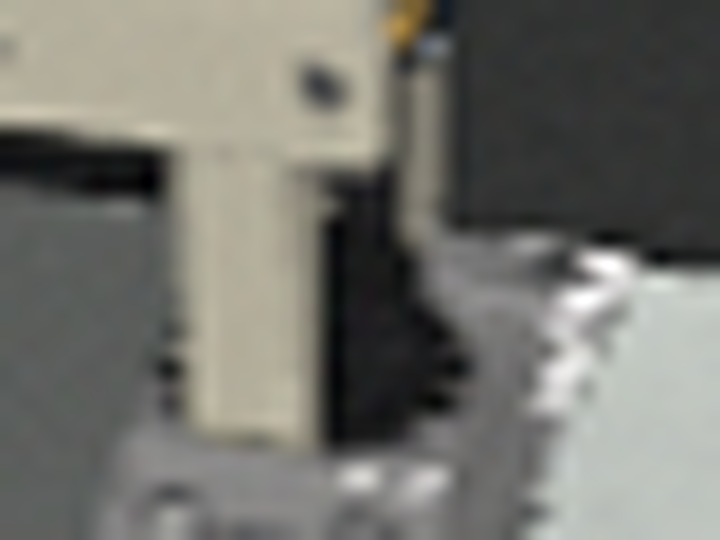

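The front finger hides the pointer. That fits an index-ward pointer, and the pull will confirm it.

Run:
```python
from h import *
hand.command_gripper(0)
p0=np.array(bot.get_eef_pos());print(bot.get_grip_width(),np.round(p0,2),np.round(bot.get_wrist_force(),1))
r=bot.line_to((p0-26*EX).tolist(),velocity=25,until_force=14)
p=np.array(bot.get_eef_pos());f=np.array(bot.get_wrist_force())
print(r,"moved",((p-p0)@EX).round(1),((p-p0)@EY).round(1),"Fx,Fy",(f@EX).round(1),(f@EY).round(1),bot.get_grip_width(),bot.get_t())
np.save("p0.npy",p0)
s=capture("scene");save(s["frame"],"d1.png",(215,160,295,220),9)
```

```text
35.1915324827034 [527.07  -7.12 332.7 ] [-0.5  0.4 -0.8]
False moved -25.4 0.1 Fx,Fy 6.2 -0.1 35.3762528870839 15.6167
```

View pics/d1.png

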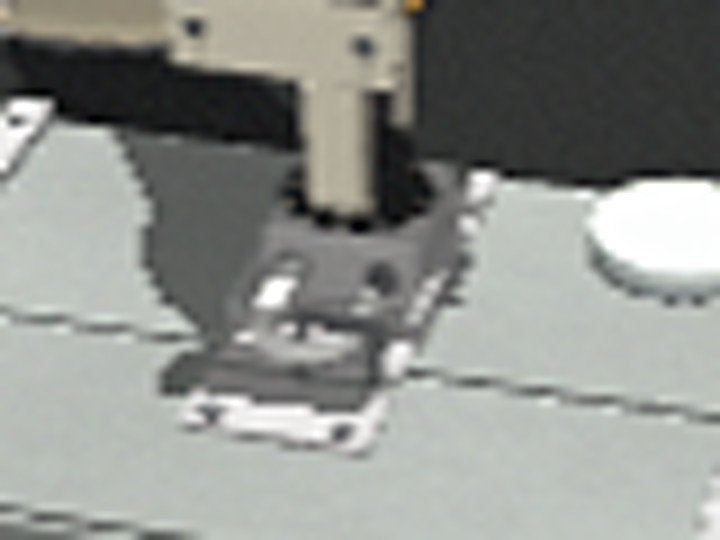

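The image shows the case drawn back. The toe's end is out of its hole at (380,275) in the zoom and the bow lies round the staple at (300,345). I'll pull on to find the stop.

Run:
```python
from h import *
p0=np.load("p0.npy")
for d in (28,30,32):
    r=bot.line_to((p0-d*EX).tolist(),velocity=15,until_force=15)
    p=np.array(bot.get_eef_pos());f=np.array(bot.get_wrist_force())
    print(r,"moved",((p-p0)@EX).round(1),((p-p0)@EY).round(1),"Fx,Fy",(f@EX).round(1),(f@EY).round(1),bot.get_grip_width(),bot.get_t())
    if r or abs(f@EX)>13: break
s=capture("scene");save(s["frame"],"d2.png",(215,160,295,220),9)
```

```text
False moved -26.2 0.2 Fx,Fy 10.7 0.1 35.296033051142054 15.95
False moved -27.0 0.3 Fx,Fy 15.6 -0.9 35.6927672668409 16.2333
```

View pics/d2.png

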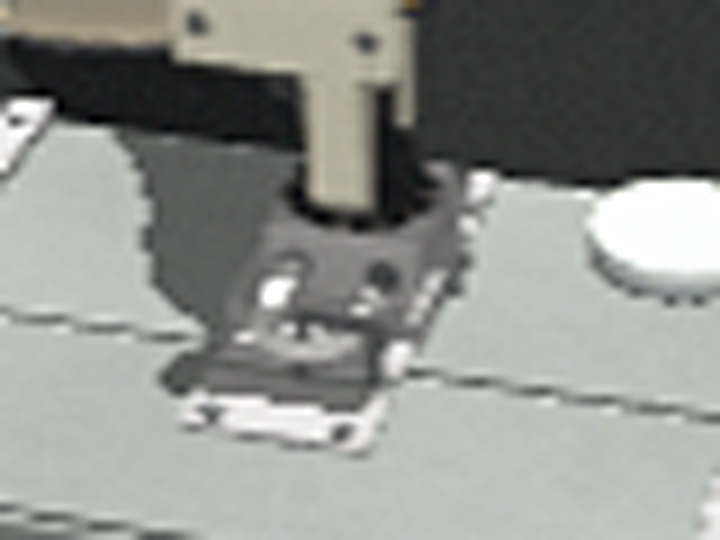

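The stop is reached: 15 N with little further travel. Next I slide forward by about 37 mm and probe for contact with the staple to centre the gap.

Run:
```python
from h import *
p0=np.load("p0.npy")
def rep(r):
    p=np.array(bot.get_eef_pos());f=np.array(bot.get_wrist_force())
    print(r,"at",((p-p0)@EX).round(1),((p-p0)@EY).round(1),"F",(f@EX).round(1),(f@EY).round(1),f[2].round(1),round(bot.get_grip_width(),1),round(bot.get_t(),2))
r=bot.line_to((p0+11*EX).tolist(),velocity=50,until_force=30); rep(r)
r=bot.line_to((p0+22*EX).tolist(),velocity=15,until_force=7); rep(r)
s=capture("scene");save(s["frame"],"e1.png",(215,160,295,220),9)
```

```text
True at -23.3 0.1 F -0.8 0.2 7.3 35.1 16.64
True at -22.8 0.2 F -1.1 1.0 5.2 35.3 17.26
```

View pics/e1.png

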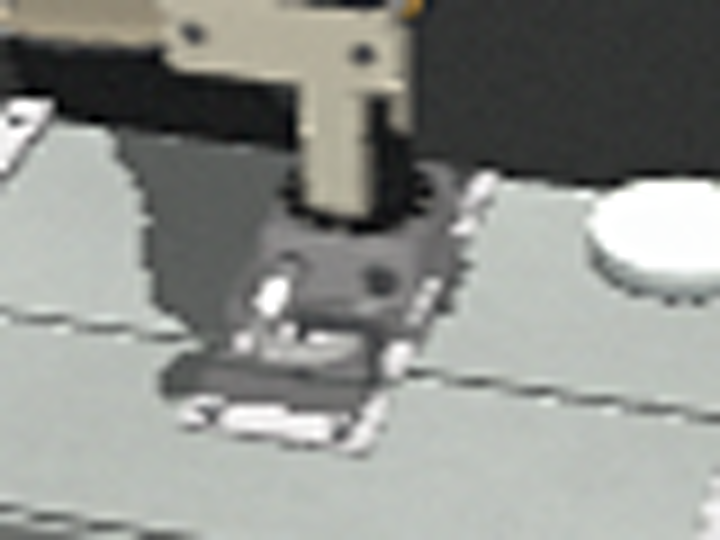

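Run:
```python
from h import *
p0=np.load("p0.npy")
def rep(r):
    p=np.array(bot.get_eef_pos());f=np.array(bot.get_wrist_force())
    print(r,"at",((p-p0)@EX).round(1),((p-p0)@EY).round(1),"F",(f@EX).round(1),(f@EY).round(1),f[2].round(1),round(bot.get_grip_width(),1),round(bot.get_t(),2))
for x in(-18,-6,6,11):
    r=bot.line_to((p0+x*EX).tolist(),velocity=40,until_force=25); rep(r)
    if r: break
else:
    r=bot.line_to((p0+20*EX).tolist(),velocity=12,until_force=9); rep(r)
s=capture("scene");save(s["frame"],"e2.png",(215,160,295,220),9)
```

```text
False at -19.6 0.1 F -4.4 0.2 6.1 35.2 17.57
False at -8.6 0.0 F -10.1 -0.0 11.3 35.2 18.02
False at 3.6 0.1 F -8.2 -0.7 10.6 35.3 18.47
False at 8.1 0.1 F -10.8 -1.0 13.8 35.0 18.74
True at 8.6 0.2 F -2.4 -0.2 7.8 35.5 19.08
```

View pics/e2.png

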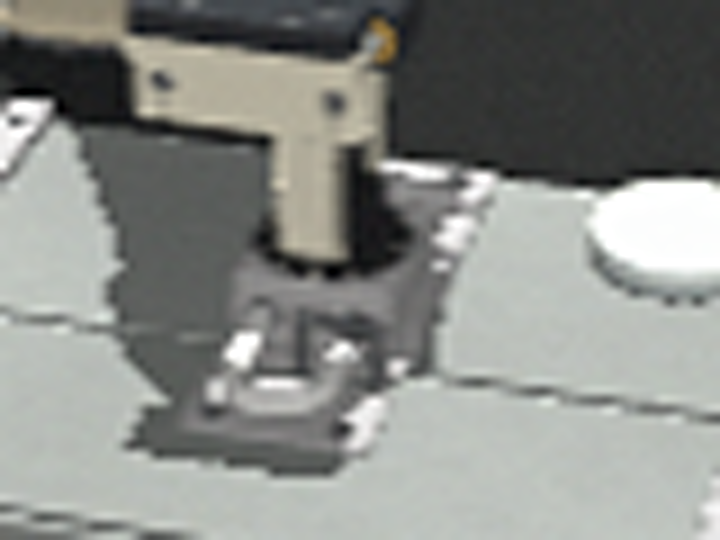

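Run:
```python
from h import *
p0=np.load("p0.npy")
def rep(r):
    p=np.array(bot.get_eef_pos());f=np.array(bot.get_wrist_force())
    print(r,"at",((p-p0)@EX).round(1),((p-p0)@EY).round(1),(p-p0)[2].round(1),"F",(f@EX).round(1),(f@EY).round(1),f[2].round(1),round(bot.get_grip_width(),1),round(bot.get_t(),2)); return (p-p0)@EX,f@EX
U=np.array([0,0,1.0])
r=bot.line_to((p0+8.6*EX+U).tolist(),velocity=20); rep(r)
for x in(11,13,15,16,17,18,19,20):
    r=bot.line_to((p0+x*EX+U).tolist(),velocity=20,until_force=30); bot.hold(.1);q,f=rep(r)
    if r or f<-14: break
s=capture("scene");save(s["frame"],"e3.png",(215,160,295,220),9)
```

```text
False at 8.0 0.1 0.8 F -0.9 1.7 -2.9 35.4 19.38
False at 11.0 -0.0 0.8 F -0.5 1.0 -4.0 35.3 19.75
False at 13.1 -0.0 1.0 F 0.1 1.0 -4.2 34.9 20.1
False at 15.1 0.0 1.1 F 0.4 0.2 -3.9 35.1 20.45
False at 16.0 -0.0 1.0 F -0.6 0.9 -3.1 35.2 20.8
False at 17.0 0.0 1.0 F -0.8 -0.1 -3.6 35.3 21.15
False at 18.1 -0.0 1.0 F 1.2 1.3 -3.5 35.0 21.5
False at 19.0 0.0 1.0 F 0.4 1.1 -3.1 35.2 21.85
False at 19.6 0.0 1.0 F -3.9 -0.4 -0.7 35.4 22.2
```

View pics/e3.png

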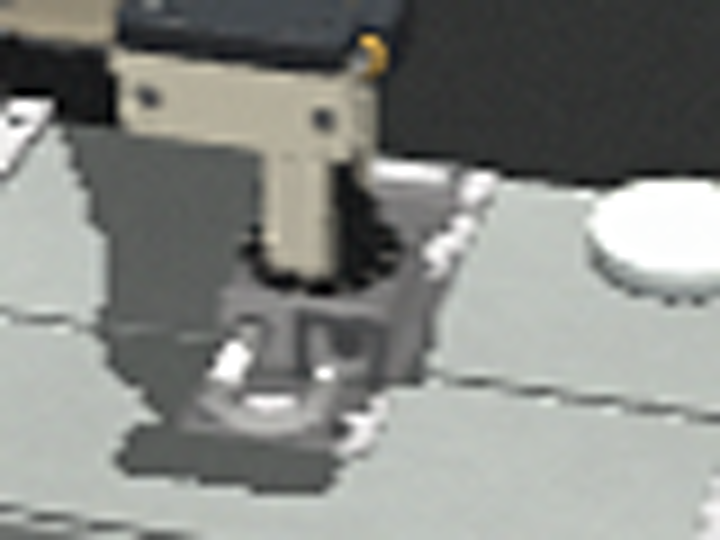

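The case front met the staple at +19.5 mm. The gap is therefore centred at about +15 mm, which agrees with pulled + 37 mm. Now I back off and lift.

Run:
```python
from h import *
p0=np.load("p0.npy")
def rep(r):
    p=np.array(bot.get_eef_pos());f=np.array(bot.get_wrist_force())
    print(r,"at",((p-p0)@EX).round(1),((p-p0)@EY).round(1),(p-p0)[2].round(1),"F",(f@EX).round(1),(f@EY).round(1),f[2].round(1),round(bot.get_grip_width(),1),round(bot.get_t(),2)); return (p-p0)@EX,f@EX
b=p0+15.2*EX
r=bot.line_to((b+[0,0,1]).tolist(),velocity=20); rep(r)
for z in (8,16,24,40):
    r=bot.line_to((b+[0,0,z]).tolist(),velocity=30,until_force=9); rep(r)
    if r: break
s=capture("scene");save(s["frame"],"f1.png",(215,150,295,210),9)
```

```text
False at 15.3 0.0 1.1 F -0.5 0.4 -3.9 35.2 22.64
False at 15.4 -0.0 8.4 F 1.1 0.9 -3.5 35.1 23.02
False at 15.2 -0.1 16.2 F -1.1 0.1 -3.5 35.2 23.44
False at 15.2 0.0 24.2 F 0.0 0.2 -3.6 35.1 23.86
False at 15.1 0.0 40.0 F -0.4 0.5 -2.8 35.9 24.54
```

View pics/f1.png

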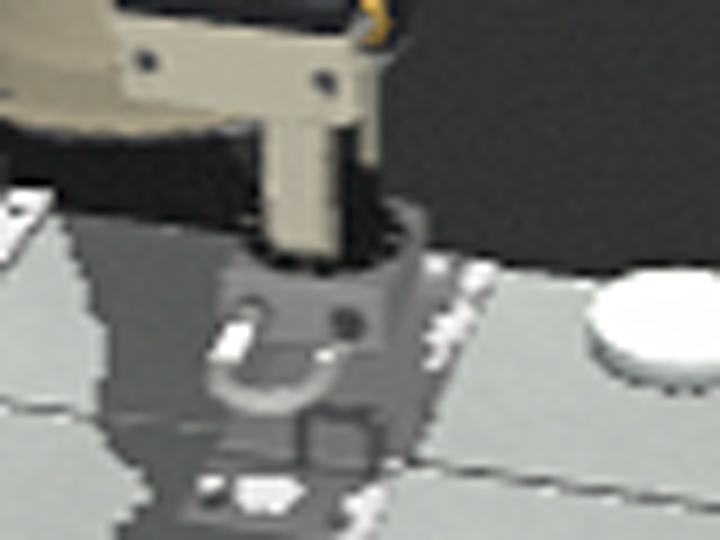

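The lock hangs clear above the staple, which stays standing at (340,440) in the zoom, with the shackle open. I'll raise it.

Run:
```python
from h import *
p0=np.load("p0.npy");b=p0+15.2*EX
print(bot.line_to((b+[0,0,140]).tolist(),velocity=70)); bot.hold(1)
print(np.round(np.array(bot.get_eef_pos())-p0,1),np.round(bot.get_wrist_force(),1),bot.get_grip_width(),bot.get_t(),np.abs(bot.get_qvel()).max())
s=capture("scene");save(s["frame"],"g1.png",(170,100,320,220),5)
t=capture("top");save(t["frame"],"g1t.png",k=1)
```

```text
False
[ 13.5  -7.  140. ] [-0.6  0.7 -4. ] 35.233933929586605 27.1667 0.002081379254362361
```

View pics/g1.png

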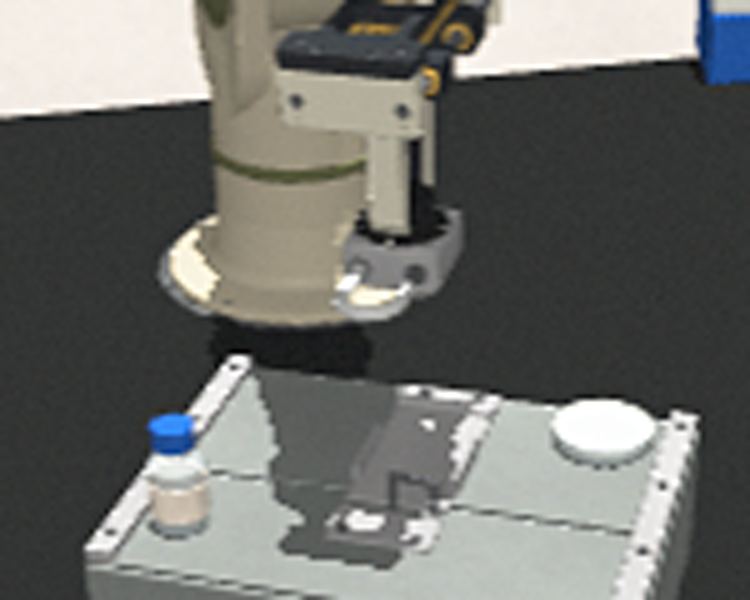

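View pics/g1t.png

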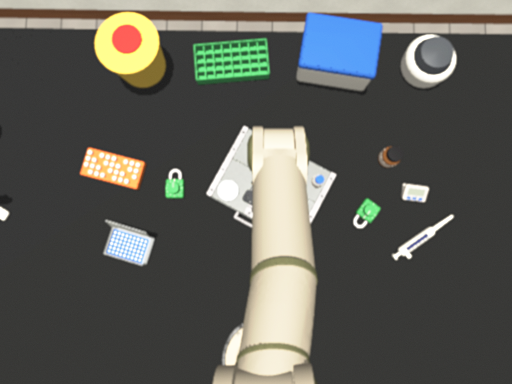

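The open lock is held at (395,260) in the zoom, level with the dial up. The staple is bare, and the bottle, dish and bench items are where they were.

```bash
python3 -c "
from h import *
close_job(); print('done')"
```

```text
the job is handed in; nothing more can be done
done
```

The padlock is opened, off the chest and held in the gripper about 14 cm above the hasp, and the job is handed in at about 27 s of the 56 s allowed.

- **Dial:** I turned it clockwise by half a turn, from about -2.09. After letting go, the picture showed the pointer at the second click past the index. I then turned it back two clicks. The front finger hid the pointer at the index, so I could not see that position; the shackle opening confirmed it instead.
- **Shackle:** I pulled the case back until it met a firm stop at 15 N. The gripper had travelled 27 mm by then, some of that being give in the arm and grip. That is more than the 22 mm expected.
- **Getting it off the staple:** Sliding forward, two force stops triggered early, from pull preload and drag on the hasp. I raised the tool 1 mm to remove the drag. I then touched the staple with the case front, backed off to centre the gap, and lifted with no snagging force.
- **Last checks:** The lock is still, dial up, with the shackle open. The grip width is steady at 35 mm and the wrist carries 4 N, which matches the lock's weight. The staple is bare, and the bystanders look unmoved in both pictures.

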